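Pack up a gear pump in line with its drive

ROBOT

A 7-joint arm with a two-finger parallel gripper is mounted at the origin on the work surface. World frame = base frame: x ahead of the robot, y to its left, z up, the work surface at z = 0. Lengths are in mm, angles in rad, forces in N, time in s.
With the tool pointing down it reaches from about 425 to 925 mm from the base axis. Payload 6.8 kg.
Tool frame: the origin (TCP) lies between the finger pads; the fingertips stand 17 mm ahead of it and the grasp point (between the pads) lies 2 mm behind it; z points along the fingers, y is the line along which they close (so a half turn about z gives the same grasp; the last joint's range is limited). The gripper opens to 88 mm and grips with 3 to 60 N. Pads are 20 mm wide; open, the fingers measure 115 mm over their backs; the gripper's body (75 mm by 178 mm) begins 61 mm behind the grasp point.
Start: joints at [1.002, 0.477, 0.022, 1.555, -0.011, 1.109, -0.083], TCP at [300.16, -604.608, 239.664] pointing down, gripper open.
Joint ranges: [-2.96, 2.96], [-0.34, 2.1], [-1.41, 1.46], [0.24, 2.44], [-1.37, 4.51], [0.17, 1.92], [-2.96, 2.96]. Speed limits (rad/s): [2.39, 2.39, 3.14, 3.14, 3.14, 3.14, 3.14].

INTERFACE

Orientations are given as a unit quaternion [w, x, y, z].
In Python, from cell import manip gives the robot as it stands.
- The arm moves only by the tool apply_moves, never from a script. Its arguments are lists of equal length, an entry for each row: "offset": the shift along the world's x, y, z scaled (see below), a list of three; "dr": the turn, a rotation vector about the world's x, y, z scaled (see below), a list of three. In form: {"offset": [[dx, dy, dz], ...], "dr": [[wx, wy, wz], ...]}. A call has exactly 8 rows; each row shifts and turns the commanded pose from where the row before left it; what a row does not reach is not made up. The controller multiplies each number of a shift by 1000 mm and each number of a turn by 5 degrees. A row lasts 1/10 s, in which the tool goes at most 50 mm and 8.59 degrees, less where a joint would pass 70% of its speed; a pose out of reach is approached as far as the arm can. A call with a number of a shift or a turn outside -1 to 1 is refused whole. A call with a gripper value outside its range is refused whole. "hand" is the opening in per cent of the stroke, from 0 (shut) to 100 (fully open), set as the call begins (left out, the last holds). The fingers move at their own pace and stop on an object; the grip force is fixed at half the most. Time passes only in rows, so rows that do not move let the fingers close, or fill a call up. It gives the time, the measured TCP pose, the force, the opening and the grip force at its end, in the units of the state.
- manip.state(): the state, without advancing time (a new reading comes with each control period).
- manip.get_image(name): name is "side" or "top" or "wrist"; returns a dict with "frame" (480x640x3 uint8, blue, green, red), "intrinsics" (3x3 intrinsics, pixels), "k1" (the pictures are not rectified: a ray, as slopes to the right and down, at radius r is drawn at 1 + k1 r^2 times it, then the intrinsics apply), "rvec" (rotation vector, rad) and "tvec" (3), from world to camera coordinates, as OpenCV has them; the wrist camera has in their place "mount" (4x4, takes a point from camera to tool coordinates, whose origin is the TCP and whose axes are the flange's). Camera axes: x right, y down, z forward; pixel columns grow to the right and rows downward; lengths in mm; the calibration is good to about 2 mm. A picture is of the moment at which its call begins: read the wrist's pose just before it. There is no depth.
- manip.job_done(): hands the job in; it is judged then, once.
The state is a dict: "time": time; "joint_pos": joint angles; "dq": joint speeds; "joint_torque": joint torques, N m; "eef_pos": TCP position; "orientation": TCP orientation; "force": force on the tool from outside, world axes, zero at the start; "wrist_torque": the same for the moment, N m; "gripper_width": finger opening in mm; "gripper_force": force on a finger pad.
Only numpy, scipy, OpenCV 4.12 (cv2) and the standard library are available. Lean on these libraries where they do the work, as an engineer would, in place of code of your own. Each camera call takes 0.05 s, during which the arm holds its last target. There are 200 camera calls.

TASK

Pick from the four packing plates the combination that brings the gear pump's shaft line as near as possible to the height of the clamped drive, lay them flat on the stand's base plate below the pump's place, and stand the pump from the case on top, its round cap central and square to the magnet rotor with an air gap of about 5 mm between the two faces. Then, with the pump let go, flick the rotor with a finger so that it coasts round freely through at least a full turn without rubbing on anything. Leave the glassware on the bench (flask, beaker, jar and bottle) where it stands.

Things in the scene. Friction and masses are not known exactly. Their poses are not given: they have to be found in the camera images.
- stand: Fixed rod stand, grey base plate 10 mm thick, its top (where the packing plates go) 10 mm above the bench. Origin: bench level, straight below the rotor's front centre. y runs along the drive shaft from rotor to motor (the rotor faces -y); x across it, away from the robot at yaw 0; z up. Base: x -75 to +110, y -130 to +170 mm. Rod: 12 mm thick, 300 mm high, at x +85, y +100 mm.
- drive: Fixed white stirrer motor, 66 mm square, clamped level to the stand's rod at a height that differs from start to start. Origin: on the shaft axis, in the plane of the rotor's front face, 77 to 91 mm above the bench; axes as the stand's. Motor: y +38 to +162 mm, reaching 34 mm from the axis; 54 mm collar from y +25.
- rotor_face (a point): Centre of the rotor's flat front face, on the drive axis (same point and axes as drive). With the pump in line with it, the underside of the pump's foot is 40 mm lower.
- rotor (a joint): Rotor angle (rad); at 0 one lug points straight up, starts within 0.4 of that; grows as the top lug moves to stand +x. Aluminium disc, 72 mm across, 14 mm thick (y 0 to +14 of the drive), with four finger lugs at right angles, 16 mm wide, out to 58 mm from the axis, so higher than motor and pump cap. 0.2 kg; hardly any friction: after a brisk flick it coasts for turns.
- pump: Loose steel gear pump head, about 0.65 kg. Origin: underside of its foot, midway between its end faces; y to the round-cap end, z up. Block 52 mm wide (x), y -33 to +11, z 14 to 68 mm, flat rear face; cap 59 mm across, y +11 to +33, centre z 40; foot 58 mm wide, y -33 to +25. Two flush brass ports on top. Centre of mass about y -2, z 39.
- pump_face (a point): Centre of the flat end face of the pump's round magnet cap: 33 mm along the pump's y from its origin, 40 mm above the underside of its foot; axes as the pump's.
- case: Fixed open case, the pump upright in its pocket. Origin: bench level, mid-box; y along the pump. 100 x 176 mm, rim 76, floor 10 mm above the bench. Pocket 62 mm wide (x) beside the pump: no room for fingers. A finger well at each end of the pump, 42 mm wide (x), y 35 to 79 mm either way. The opened lid lies flat at its -x side, 17 mm thick, out to x -143.
- plate_8: Loose grey PVC packing plate, 100 mm (x) x 56 mm (y), 8 mm thick; one of four alike but for thickness (8, 12, 16 and 24 mm), which lie flat on the bench in random order. Origin: centre of its underside.
- plate_12: Loose grey PVC packing plate, 100 mm (x) x 56 mm (y), 12 mm thick; one of four alike but for thickness (8, 12, 16 and 24 mm), which lie flat on the bench in random order. Origin: centre of its underside.
- plate_16: Loose grey PVC packing plate, 100 mm (x) x 56 mm (y), 16 mm thick; one of four alike but for thickness (8, 12, 16 and 24 mm), which lie flat on the bench in random order. Origin: centre of its underside.
- plate_24: Loose grey PVC packing plate, 100 mm (x) x 56 mm (y), 24 mm thick; one of four alike but for thickness (8, 12, 16 and 24 mm), which lie flat on the bench in random order. Origin: centre of its underside.
- flask: Bystander, loose, to be left alone: glass flask, 84 mm bulb, 136 mm tall, resting on a fixed cork ring; origin at the bottom of its bulb.
- jar: Bystander, loose, to be left alone: amber jar, 54 mm across, 62 mm high; origin at its underside's centre.
- beaker: Bystander, loose, to be left alone: glass beaker, 68 mm across, 90 mm high; origin at its underside's centre.
- reagent: Bystander, loose, to be left alone: glass bottle, 64 mm across, 130 mm high; origin at its underside's centre.
There are look-alikes about, which are no part of the job. What is shaped like the plate_12 but green is not meant.

How it is judged (in metres and radians):
On the way, in this order (a step that is already met when the one before it is completed fails the run):
1. the pump stands by itself on the packing plates, in line with the rotor, with the air gap (x of pump_face in the frame of rotor_face between -0.004 and 0.004 m and y of pump_face in the frame of rotor_face between -0.009 and -0.0015 m and z of pump_face in the frame of rotor_face between -0.003 and 0.003 m and angle between the y axis of pump and the y axis of stand, either way round below 0.1 rad and angle between pump's own z axis and vertical below 0.04 rad and linear speed of pump below 0.01 m/s and contact force between pump and the arm below 0.05 N and contact force between pump and the fingers below 0.05 N), for 0.2 s.
2. after that the rotor has gone round about a full turn and is still coasting, touched by nothing ((value of joint rotor above 5.6 rad or value of joint rotor below -5.6 rad) and (velocity of joint rotor above 0.2 rad/s or velocity of joint rotor below -0.2 rad/s) and contact force between rotor and anything else below 0.05 N), for 0.05 s.
At the end, for the whole second after the job is handed in: The pump stands still, released and upright (within 0.04 rad) on the packing plates: the centre of its cap within 3 mm in height and 4 mm sideways of the drive axis, turned at most 0.1 rad from square, the faces 1.5 to 9 mm apart; nothing touches the rotor and the plates are at rest (all of step 1 and contact force between rotor and anything else below 0.05 N and linear speed of each of plate_8, plate_12, plate_16, plate_24 below 0.01 m/s).
It fails at once if the flask, beaker, jar or bottle is moved by more than 30 mm (distance of any of flask, beaker, jar, reagent from where it was at the start of the episode above 0.03 m).
It also fails if it takes over 72 s, if anything falls off the work surface, if the arm or the gripper's body presses on something with over 40 N, if the wrist force passes 120 N, or if a joint passes its speed limit or range.

## Working session

There is one attempt and no reset: what is moved stays moved. The work goes in short steps, Python scripts to look and compute and a tool call to move; the robot and the scene stay as the last step left them, time stands still between calls to the robot, and variables do not carry over. Pictures are saved under pics/ and viewed, at most 10 in all, crops included, and the job is handed in when it is done.

Besides the shell and the picture viewer there is one more tool, called after "Request:" as a command line: name --argument value ..., lists and objects as JSON in quotes. apply_moves: Moves the arm, as the interface text tells. Its arguments: {"type":"object","properties":{"offset":{"type":"array"},"dr":{"type":"array"},"hand":{"type":"number"}},"required":["offset","dr"]}

```bash
mkdir -p pics; ls; cat > h.py <<'E'
import numpy as np, cv2, pickle
from cell import manip
def snap(n,f):
    s=manip.state(); d=manip.get_image(n); d['state']=s
    cv2.imwrite(f'pics/{f}.png',d['frame']); pickle.dump(d,open(f'pics/{f}.pkl','wb')); return d
E
python3 - <<'E'
from h import *
for n in('side','top'):
    d=snap(n,n+'0'); R=cv2.Rodrigues(np.array(d['rvec'],float))[0]
    print(n,d['k1'],d['intrinsics'],-R.T@np.array(d['tvec']).ravel(),R)
print(manip.state())
E
```

```text
pics
side -0.06747467485725513 [[444.55912092   0.         314.53386937]
 [  0.         444.55912092 241.34037389]
 [  0.           0.           1.        ]] [511.03008665 862.1616062  616.95796227] [[-0.99929667 -0.03740132 -0.00270175]
 [-0.01777541  0.53590189 -0.84409312]
 [ 0.03301807 -0.84345142 -0.5361898 ]]
top -0.0668984112941879 [[570.3716445    0.         328.28248346]
 [  0.         570.3716445  236.56412823]
 [  0.           0.           1.        ]] [ 377.89372842   12.53906323 1448.36903362] [[ 0.0049046  -0.99998288 -0.00319196]
 [-0.99361047 -0.00451337 -0.11277349]
 [ 0.11275716  0.00372468 -0.9936156 ]]
{'time': 0.1, 'joint_pos': array([ 1.0019058 ,  0.47771356,  0.02233636,  1.55631741, -0.01148582,
        1.10934001, -0.08312165]), 'dq': array([-0.00140705, -0.00159377,  0.00072384, -0.00312037, -0.00144222,
        0.00039069, -0.00044957]), 'joint_torque': array([ 3.29415998e-03, -5.84093034e+01,  1.53988089e+00, -2.73316276e+01,
       -5.41929435e-02,  1.30644866e-02,  4.11229144e-05]), 'eef_pos': array([ 299.90529331, -604.14105672,  238.79628315]), 'orientation': array([-7.86008036e-04,  9.73574659e-01,  2.28367472e-01, -2.50895012e-04]), 'force': array([-0.13909622,  0.45463797,  0.1797849 ]), 'wrist_torque': array([ 0.01119603, -0.08834415, -0.03092719]), 'gripper_force': 0.0, 'gripper_width': 87.98935552996454}
```

View pics/top0.png

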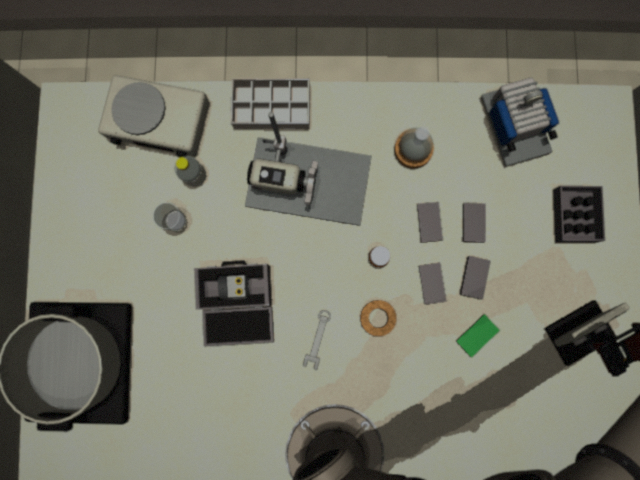

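View pics/side0.png

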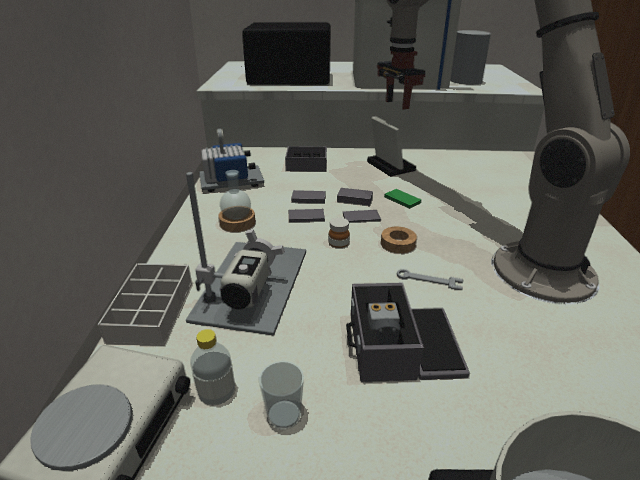

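The top view shows the stand at about (305,180), with the rotor at (312,185) facing right (world −y). The case is at (233,287) and the four plates are near (429,222), (474,222), (431,283) and (475,277). The green decoy is at (478,335). The side view confirms this layout.

```bash
cat >> h.py <<'E'
def cam(d):
    K=np.array(d['intrinsics']); D=np.array([d['k1'],0,0,0])
    if 'mount' in d:
        from scipy.spatial.transform import Rotation as Ro
        s=d['state']; q=s['orientation']; T=np.eye(4); T[:3,:3]=Ro.from_quat(np.r_[q[1:],q[0]]).as_matrix(); T[:3,3]=s['eef_pos']
        M=T@np.array(d['mount']); R=M[:3,:3].T; t=-R@M[:3,3]
    else:
        R=cv2.Rodrigues(np.array(d['rvec'],float))[0]; t=np.array(d['tvec'],float).ravel()
    return K,D,R,t
def ray(d,px):
    K,D,R,t=cam(d); u=cv2.undistortPoints(np.array(px,float).reshape(-1,1,2),K,D).reshape(-1,2)
    return -R.T@t,(R.T@np.c_[u,np.ones(len(u))].T).T
def at(d,px,z):
    c,v=ray(d,px); return c+v*((z-c[2])/v[:,2])[:,None]
def proj(d,P):
    K,D,R,t=cam(d); return cv2.projectPoints(np.array(P,float).reshape(-1,3),cv2.Rodrigues(R)[0],t,K,D)[0].reshape(-1,2)
def load(f): return pickle.load(open(f'pics/{f}.pkl','rb'))
E
python3 - <<'E'
from h import *
np.set_printoptions(suppress=True,precision=0)
t=load('top0');s=load('side0')
print('plates',at(t,[(429,222),(474,222),(431,283),(475,277)],10)[:,:2])
print('base',at(t,[(253,139),(371,153),(361,223),(246,208)],10)[:,:2])
print('case',at(t,[(195,266),(269,262),(270,306),(197,310)],76)[:,:2])
print('rotor',at(t,[(308,165),(311,203)],80)[:,:2])
print('flask beaker jar bottle',at(t,[(414,148),(170,217),(379,257),(190,175)],50)[:,:2])
w=snap('wrist','w0'); print(w['mount'],w['intrinsics'])
A=cv2.resize(t['frame'][125:315,180:325],None,fx=2.76,fy=2.76,interpolation=3)
B=cv2.resize(s['frame'][225:385,200:430],None,fx=1.74*1,fy=1.74,interpolation=3)
C=cv2.resize(s['frame'][180:250,280:390],None,fx=3.6,fy=3.6,interpolation=3)
o=np.zeros((600,800,3),np.uint8);o[:A.shape[0],:A.shape[1]]=A;o[:B.shape[0],400:400+B.shape[1]]=B[:,:400];o[300:300+C.shape[0],402:402+C.shape[1]]=C[:,:398]
cv2.imwrite('pics/z0.png',o)
E
```

```text
plates [[ 580. -239.]
 [ 580. -354.]
 [ 425. -241.]
 [ 440. -353.]]
base [[795. 215.]
 [759. -91.]
 [576. -65.]
 [614. 229.]]
case [[461. 340.]
 [471. 160.]
 [366. 156.]
 [355. 332.]]
rotor [[710.  68.]
 [615.  60.]]
flask beaker jar bottle [[ 762. -197.]
 [ 584.  413.]
 [ 487. -107.]
 [ 691.  366.]]
[[   0.   -1.   -0.   71.]
 [   1.    0.    0.    0.]
 [  -0.   -0.    1. -145.]
 [   0.    0.    0.    1.]] [[402.   0. 318.]
 [  0. 402. 238.]
 [  0.   0.   1.]]
```

View pics/z0.png

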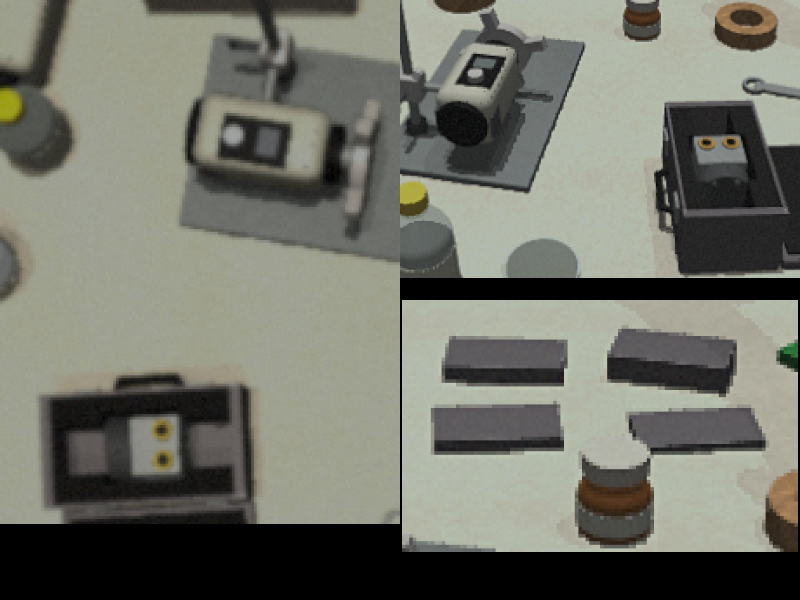

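The pump's dark cap already points to +y (image left), towards the motor. From the side-view sides the plates look like 24 at (440,−353), 16 at (580,−354), 12 at (580,−239) and 8 at (425,−241). I'll check that from close by.

Request:
apply_moves --offset '[[0.02,0.0434,0.02],[0.02,0.0434,0.02],[0.02,0.0434,0],[0.02,0.0434,0],[0.02,0.0434,0],[0.02,0.0434,0],[0.02,0.0434,0],[0,0,0]]' --dr '[[0,0,-0.75],[0,0,-0.75],[0,0,-0.75],[0,0,-0.75],[0,0,-0.75],[0,0,-0.75],[0,0,-0.75],[0,0,0]]'

```text
time: 0.95
eef_pos: [442.2, -296.7, 278.3]
orientation: [-0.001, 1.0, 0.006, 0.001]
force: [0.3, -0.5, 1.5]
gripper_width: 87.9
gripper_force: 0.0
```

```bash
python3 - <<'E'
from h import *
d=snap('wrist','w1'); print(d['state']['eef_pos'],d['state']['orientation'],d['state']['time'])
cv2.imwrite('pics/w1v.png',cv2.resize(d['frame'],(800,600)))
E
```

```text
[ 442.23283879 -296.66207748  278.2962769 ] [-1.36760958e-03  9.99981158e-01  5.94960100e-03  6.44466948e-04] 0.95
```

View pics/w1v.png

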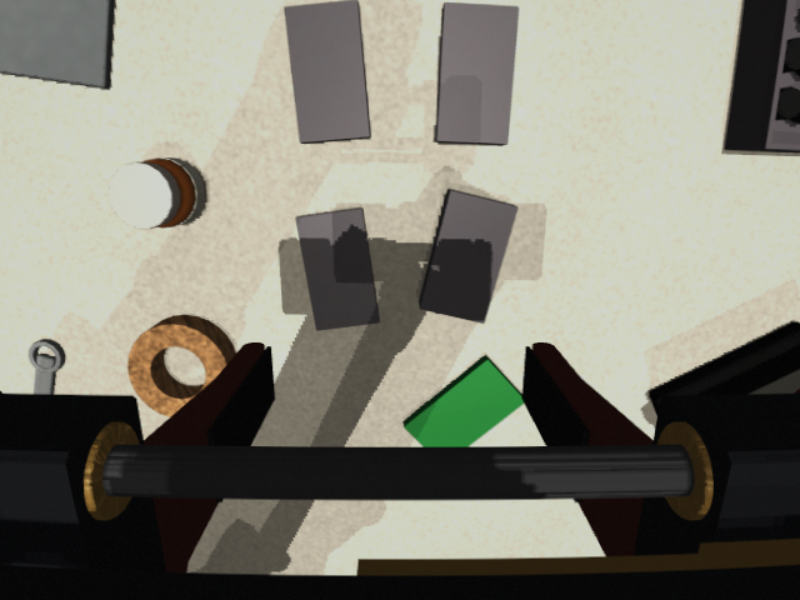

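```bash
python3 - <<'E'
from h import *
from scipy.optimize import least_squares
np.set_printoptions(suppress=True,precision=3)
d=load('w1'); print(d['mount'])
g=cv2.cvtColor(d['frame'],cv2.COLOR_BGR2GRAY).astype(np.float32)
P={'A':[(285,8),(357,1),(370,137),(301,143)],'B':[(442,3),(518,8),(510,145),(437,141)],'C':[(297,217),(363,208),(379,323),(317,330)],'D':[(448,190),(517,206),(485,322),(420,307)]}
for k,c in P.items():
    c=np.array(c,float)*.8
    if k in 'CD' : pass
    for z in (8,12,16,24):
        w=at(d,c,z)[:,:2]; L=[np.linalg.norm(w[i]-w[i-1]) for i in range(4)]
        e=w[0]-w[3]; print(k,z,np.round(L,1),w.mean(0).round(1),np.degrees(np.arctan2(e[1],e[0])).round(1))
E
```

```text
[[   0.      -0.965   -0.261   70.687]
 [   1.       0.       0.       0.386]
 [  -0.      -0.261    0.965 -144.699]
 [   0.       0.       0.       1.   ]]
A 8 [99.6 54.8 99.6 55.2] [ 579.3 -240.8] 5.4
A 12 [98.6 54.2 98.6 54.7] [ 578.7 -241.4] 5.4
A 16 [97.7 53.7 97.7 54.2] [ 578.1 -241.9] 5.4
A 24 [95.7 52.7 95.8 53.1] [ 576.8 -243. ] 5.4
B 8 [100.9  57.6 100.7  58.4] [ 579.3 -355.8] -0.5
B 12 [99.9 57.1 99.7 57.8] [ 578.6 -355.2] -0.5
B 16 [98.9 56.5 98.7 57.2] [ 578.  -354.7] -0.5
B 24 [97.  55.4 96.8 56.1] [ 576.7 -353.5] -0.5
C 8 [98.9 55.1 99.6 54.6] [ 423.2 -247. ] 8.0
C 12 [97.9 54.5 98.6 54.1] [ 424.1 -247.4] 8.0
C 16 [97.  54.  97.6 53.6] [ 425.  -247.9] 8.0
C 24 [95.1 52.9 95.7 52.5] [ 426.7 -248.9] 8.0
D 8 [101.2  58.3 102.1  58.2] [ 436.  -354.7] -11.6
D 12 [100.2  57.8 101.1  57.7] [ 436.7 -354.2] -11.6
D 16 [ 99.2  57.2 100.1  57.1] [ 437.5 -353.6] -11.6
D 24 [97.3 56.1 98.2 56. ] [ 438.9 -352.5] -11.6
```

The view shows plate A (upper left), B (upper right), C (lower left) and D (lower right). The fitted sizes order D>B>A>C, which agrees with 24/16/12/8. Next I'll look at the rotor front with a tilted wrist.

Request:
apply_moves --offset '[[0.0326,0.0384,-0.011],[0.0326,0.0384,-0.011],[0.0326,0.0384,-0.011],[0.0326,0.0384,-0.011],[0.0326,0.0384,-0.011],[0.0326,0.0384,-0.011],[0.0326,0.0384,-0.011],[0,0,0]]' --dr '[[1,0,0],[1,0,0],[1,0,0],[1,0,0],[1,0,0],[1,0,0],[1,0,0],[0,0,0]]'

```text
time: 1.8
eef_pos: [660.8, -39.8, 199.6]
orientation: [-0.304, 0.953, 0.002, -0.002]
force: [-0.6, 0.6, -0.0]
gripper_width: 87.7
gripper_force: 0.0
```

```bash
python3 - <<'E'
from h import *
d=snap('wrist','w2'); print(d['state']['eef_pos'],d['state']['orientation'],d['state']['time'],d['state']['joint_pos'])
cv2.imwrite('pics/w2v.png',cv2.resize(d['frame'],(800,600)))
E
```

```text
[660.76843987 -39.7523321  199.57339651] [-0.30381567  0.95272578  0.0022346  -0.00215422] 1.8 [ 0.41745213  0.62487704 -0.26714557  1.55894565 -0.4934507   1.15693051
 -1.13361977]
```

View pics/w2v.png

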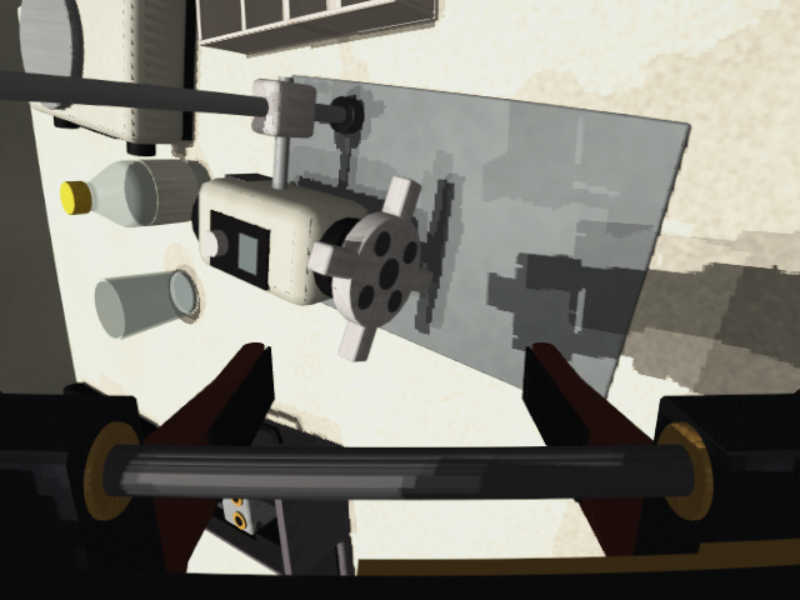

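The tilted view shows the rotor face centre at about (389,273), the base corners at (690,124) and (290,76), and the base's right edge running down to (606,400), all in 800-wide pixels. I'll fit a model and overlay it to check.

```bash
cat > fit.py <<'E'
from h import *
from scipy.optimize import least_squares
d=load('w2')
def W(p,L):
    X,Y,yaw,h=p[:4]; c,s=np.cos(yaw),np.sin(yaw); L=np.array(L,float)
    return np.c_[X+c*L[:,0]-s*L[:,1],Y+s*L[:,0]+c*L[:,1],L[:,2]]
base=[(110,-130,10)]
def f(p,ctr,cR,edge,top):
    q=proj(d,W(p,[(0,0,p[3]),(110,-130,10)]))
    r=list((q-np.array([ctr,cR])*.8).ravel())
    for e,(L0,L1) in ((edge,((110,-130,10),(-75,-130,10))),(top,((110,-130,10),(110,170,10)))):
        a,b=proj(d,W(p,[L0,L1]));n=np.array([-(b-a)[1],(b-a)[0]]);n/=np.linalg.norm(n)
        r+= [(np.array(k)*.8-a)@n for k in e]
    return np.array(r)
E
python3 - <<'E'
from fit import *
s=least_squares(f,[663,57,-.12,84],args=((389,273),(690,124),[(606,400),(650,256)],[(290,76),(450,95),(560,108)]))
p=s.x; print(p.round(3),s.fun.round(2)); np.save('p.npy',p)
im=cv2.resize(d['frame'],None,fx=4,fy=4,interpolation=3)
def dr(L,col):
    q=(proj(d,W(p,L))*4+1.5).round().astype(int); cv2.polylines(im,[q.reshape(-1,1,2)],False,col,1,cv2.LINE_AA)
t=np.linspace(0,2*np.pi,80)
dr(np.c_[36*np.sin(t),0*t,p[3]+36*np.cos(t)],(0,0,255))
dr(np.c_[58*np.sin(t),0*t,p[3]+58*np.cos(t)],(0,255,0))
dr([(0,-130,10),(110,-130,10),(110,170,10)],(255,0,0))
dr(np.c_[0*t[:2]+[-6,6],0*t[:2],[p[3]]*2],(0,0,255)); 
A=im[400:1000,940:1480]; B=im[300:500,2080:2340]; cv2.imwrite('pics/z1.png',np.hstack([A,np.vstack([B,np.zeros((400,260,3),np.uint8)])]))
E
```

```text
[ 6.63699e+02  5.33020e+01 -1.56000e-01  7.62600e+01] [ 0.44  1.44  0.64 -0.59 -0.99 -0.38 -0.08 -0.15 -0.15]
```

View pics/z1.png

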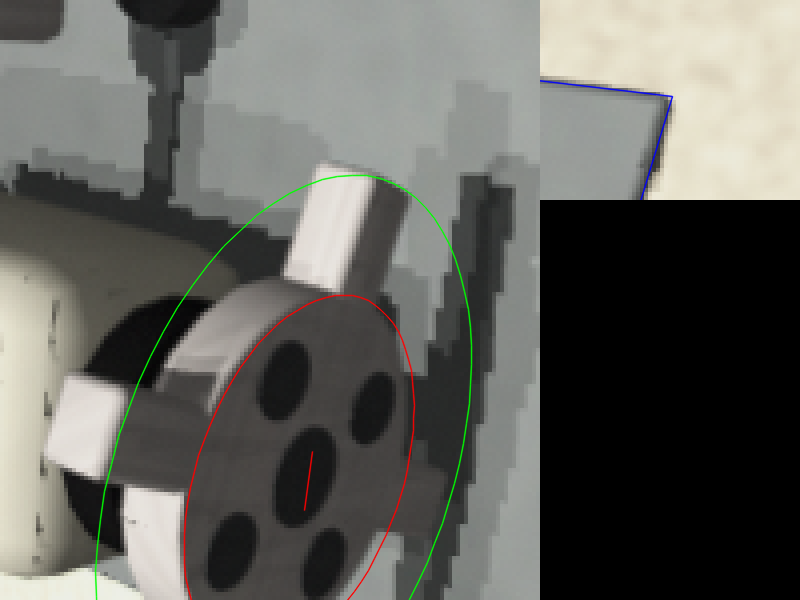

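The overlay fits, but the height (76 mm) is outside the range given for the drive. I'll take a lower second view for stereo.

Request:
apply_moves --offset '[[-0.004,-0.015,0],[-0.004,-0.015,0],[-0.004,-0.015,0],[0,0,0],[0,0,0],[0,0,0],[0,0,0],[0,0,0]]' --dr '[[1,0,0],[1,0,0],[1,0,0],[0,0,0],[0,0,0],[0,0,0],[0,0,0],[0,0,0]]'

```text
time: 2.65
eef_pos: [648.3, -86.9, 204.5]
orientation: [-0.422, 0.906, 0.002, 0.001]
force: [0.1, 0.1, -0.3]
gripper_width: 88.1
gripper_force: 0.0
```

```bash
python3 - <<'E'
from h import *
w2b=None
d=snap('wrist','w3'); print(d['state']['eef_pos'],d['state']['orientation'],d['state']['time'])
cv2.imwrite('pics/w3v.png',cv2.resize(d['frame'][:300],(800,375),interpolation=3))
p=np.load('p.npy'); from fit import W
print(proj(d,W(p,[(0,0,80),(110,-130,10),(-75,-130,10),(110,170,10)]))*1.25)
E
```

```text
[648.28814332 -86.89920145 204.46311064] [-4.22299313e-01  9.06453054e-01  2.36926943e-03  7.32544984e-04] 2.65
[[404.71924532 246.75219062]
 [696.48712399  99.23927635]
 [605.3294439  405.90635891]
 [356.24921602  72.1042797 ]]
```

View pics/w3v.png

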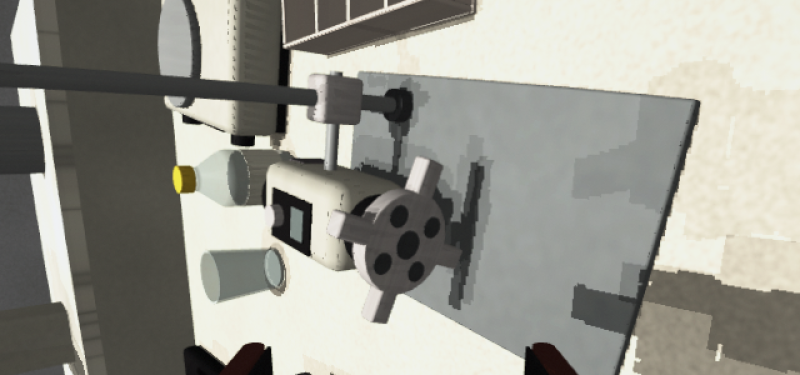

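The low view shows the hub at about (408,245) and the base corners at (698,100) and (357,72). I'll refine these to subpixel and fit both views together.

```bash
cat > fit2.py <<'E'
from h import *
from fit import W
from scipy.optimize import least_squares
def hub(d,c,r=40):
    g=cv2.cvtColor(d['frame'],cv2.COLOR_BGR2GRAY); m=(g<45).astype(np.uint8)
    n,l,st,ce=cv2.connectedComponentsWithStats(m); o=[(st[i,4],*ce[i].round(2)) for i in range(1,n) if 25<st[i,4]<400 and np.hypot(*(ce[i]-c))<r]
    return o
def edge(d,p,L0,L1,n=25,s=6):
    g=cv2.GaussianBlur(cv2.cvtColor(d['frame'],cv2.COLOR_BGR2GRAY).astype(np.float32),(0,0),.8)
    a,b=proj(d,W(p,[L0,L1])); nn=np.array([-(b-a)[1],(b-a)[0]]);nn/=np.linalg.norm(nn); out=[]
    k=np.arange(-s,s+.01,.25)
    for t in np.linspace(.03,.97,n):
        q=(a+t*(b-a)+k[:,None]*nn).astype(np.float32)
        v=cv2.remap(g,q[:,:1],q[:,1:],1).ravel(); gr=np.abs(np.gradient(v)); i=gr.argmax()
        if 3<i<len(k)-4: out.append((t,*q[i],k[i],gr[i]))
    return np.array(out)
E
python3 - <<'E'
from fit2 import *
np.set_printoptions(suppress=True,precision=2)
p=np.load('p.npy')
for n,c in(('w2',(311,219)),('w3',(326,196))):
    d=load(n); print(n,*hub(d,np.array(c)),sep='\n ')
    print(edge(d,p,(110,-125,10),(20,-130,10))[:,3:]. T); print(edge(d,p,(110,-130,10),(110,80,10))[:,3:].T)
E
```

```text
w2
 (np.int32(190), np.float64(305.61), np.float64(194.93))
 (np.int32(151), np.float64(327.8), np.float64(201.6))
 (np.int32(288), np.float64(310.78), np.float64(218.83))
 (np.int32(181), np.float64(292.46), np.float64(237.38))
 (np.int32(140), np.float64(315.56), np.float64(240.51))
[[-4.75 -4.5  -3.5  -3.75 -4.25 -4.5  -4.75 -3.5  -2.75 -3.   -2.75 -1.75
  -1.75 -1.   -1.  ]
 [ 5.96  5.98  5.5   5.86 15.23 15.77 15.58 12.32 12.61 14.06 12.02 13.
   9.67  4.82  4.81]]
[[ 0.25  0.75  0.5   1.5   1.25  1.25  2.    1.5   1.75  2.    1.75  2.
   1.75  2.25  2.    2.25  2.    1.75  2.25  2.    2.    1.5   1.75  1.5
   1.25]
 [10.24 10.92 10.72 10.91 12.22 13.23 10.31 11.02 11.46  9.72 10.04 10.64
   9.95 10.97 13.38 13.04 13.24 10.75 10.22 10.89 11.54 11.87 12.17 12.14
  10.25]]
w3
 (np.int32(197), np.float64(318.92), np.float64(172.85))
 (np.int32(160), np.float64(345.14), np.float64(181.74))
 (np.int32(305), np.float64(325.95), np.float64(195.77))
 (np.int32(185), np.float64(305.65), np.float64(210.7))
 (np.int32(150), np.float64(332.42), np.float64(216.89))
[[-5.   -5.   -4.5  -4.   -3.75 -4.   -3.   -2.5  -3.   -4.75 -4.5  -4.75
  -4.   -3.  ]
 [ 5.85  6.78  6.31  6.12  6.59  6.    6.69  6.71  5.93 13.92 22.27 18.44
  11.84 17.79]]
[[ 0.5   0.5   1.    1.25  1.75  1.    1.    1.25  1.5   1.75  2.    1.5
   1.5   2.    1.5   1.75  1.75  2.    1.75  1.5   2.25  1.25  1.5   2.
   1.25]
 [14.07 12.23 10.83 11.96 12.82 10.43 12.27 11.59 10.35 11.02 10.96 13.
  13.33 10.51 11.35 10.71 10.1   9.82  9.23 10.44 10.54  8.72 11.39 10.8
   9.66]]
```

```bash
cat > f3.py <<'E'
from fit2 import *
np.set_printoptions(suppress=True,precision=2)
def first(d,p,L0,L1,th,n=30,s=9):  # from outside inward: first strong edge
    g=cv2.GaussianBlur(cv2.cvtColor(d['frame'],cv2.COLOR_BGR2GRAY).astype(np.float32),(0,0),.7)
    a,b=proj(d,W(p,[L0,L1])); nn=np.array([(b-a)[1],-(b-a)[0]]);nn/=np.linalg.norm(nn)
    mid=proj(d,W(p,[(0,0,10)]))[0]; nn*=np.sign(nn@((a+b)/2-mid)); k=np.arange(s,-s,-.25); out=[]
    for t in np.linspace(0,1,n):
        q=(a+t*(b-a)+k[:,None]*nn).astype(np.float32); v=cv2.remap(g,q[:,:1],q[:,1:],1).ravel(); gr=-np.gradient(v)
        i=np.where(gr>th)[0]
        if len(i):
            j=i[0]
            while j+1<len(gr) and gr[j+1]>gr[j]: j+=1
            out.append(q[j])
    return np.array(out)
ims=[(load('w2'),(311,219)),(load('w3'),(326,196))]
H=[np.array([x[1:] for x in hub(d,np.array(c))]) for d,c in ims]
p=np.r_[np.load('p.npy'),22,.3]
def model(p):
    an=p[5]+np.arange(4)*np.pi/2
    return np.vstack([[0,0,p[3]],np.c_[p[4]*np.sin(an),0*an,p[3]+p[4]*np.cos(an)]])
for it in range(5):
    E=[(first(d,p,(100,-130,0),(45,-130,0),8),first(d,p,(110,-115,10),(110,60,10),8)) for d,_ in ims]
    def f(p):
        r=[]
        for (d,_),h,(e1,e2) in zip(ims,H,E):
            m=proj(d,W(p,model(p)))
            r+=[3*(m[0]-h[2])]+[3*np.array(m[1:][np.linalg.norm(m[1:]-x,axis=1).argmin()]-x) for x in h[[0,1,3,4]]]
            for e,L in((e1,[(110,-130,0),(0,-130,0)]),(e2,[(110,-130,10),(110,60,10)])):
                a,b=proj(d,W(p,L)); n=np.array([-(b-a)[1],(b-a)[0]]);n/=np.linalg.norm(n); r.append(.5*(e-a)@n)
        return np.concatenate(r)
    if it==0:  # best start angle
        p=min((np.r_[p[:5],a] for a in np.linspace(0,1.5,16)),key=lambda q:(f(q)**2).sum())
    s=least_squares(f,p,loss='soft_l1'); p=s.x
print(p.round(3)); J=s.jac; print('sd',np.sqrt(np.diag(np.linalg.inv(J.T@J)))*np.sqrt((s.fun**2).mean())); print(f(p))
np.save('p2.npy',p)
E
python3 f3.py
```

```text
[664.79  53.27  -0.16  77.53  22.9    1.09]
sd [0.03 0.06 0.   0.08 0.04 0.  ]
[-0.29 -0.24 -0.36 -0.44 -0.61 -0.07 -0.34 -0.01 -0.53 -0.22 -0.44 -0.32
 -0.33  0.04  0.04  0.16 -0.22 -0.85 -0.48 -0.11  0.26  0.13 -0.38 -0.01
 -0.64  0.11  0.1   0.1   0.22 -0.16 -0.54 -0.04  0.2   0.32  0.32  0.06
  0.06 -0.32  0.17  0.17 -0.41 -0.17 -0.05 -0.18 -0.07 -0.07  0.04  0.04
 -0.22 -0.23 -0.11  0.25  0.5   0.36  0.11  0.22  0.22  0.33  0.2   0.32
  0.31  0.3   0.04  0.16  0.15  0.27  0.14  0.13 -0.13 -0.01  0.28  0.16
  0.23  0.1   0.21 -0.04  0.55 -0.    0.32  0.19 -0.08 -0.08  0.66  0.28
  0.28  0.65  0.27  0.14 -0.24  0.75  1.    0.62  0.11  0.1  -0.28  0.09
  0.46  0.46  0.08 -0.3  -0.31  0.06  0.43  0.8   0.05  0.42  0.41 -0.22
  0.4   0.77 -0.3  -0.18 -0.32 -0.07 -0.33 -0.21 -0.34 -0.23 -0.11 -0.12
  0.    0.37  0.11  0.23 -0.03  0.22  0.08  0.2   0.07  0.19  0.55  0.3
  0.04  0.16  0.4   0.14 -0.11  0.13 -0.    0.24]
```

Joint fit: rotor face centre (664.8, 53.3, 77.5), yaw −0.160, residuals under a pixel. The stack needed is 77.5−40−10 ≈ 27.5 mm, so the 12 and 16 plates (28 mm). I'll go above the 12 mm plate (A).

Request:
apply_moves --offset '[[-0.0069,-0.0154,0],[-0.0069,-0.0154,0],[-0.0069,-0.0154,-0.01],[-0.0069,-0.0154,-0.01],[-0.0069,-0.0154,-0.01],[-0.0069,-0.0154,-0.01],[-0.0069,-0.0154,-0.01],[-0.0069,-0.0154,-0.01]]' --dr '[[-1,0,0],[-1,0,0],[-1,0,0],[-1,0,0],[-1,0,0],[-1,0,0],[-1,0,0],[-1,0,0]]'

```text
time: 3.5
eef_pos: [593.1, -211.6, 144.0]
orientation: [-0.085, 0.996, 0.002, 0.001]
force: [-0.5, -1.0, -1.4]
gripper_width: 87.7
gripper_force: 0.0
```

Request:
apply_moves --offset '[[-0.0069,-0.0154,-0.01],[-0.0069,-0.0154,-0.014],[0,0,0],[0,0,0],[0,0,0],[0,0,0],[0,0,0],[0,0,0]]' --dr '[[-1,0,0],[-1,0,0],[0,0,0.55],[0,0,0.55],[0,0,0],[0,0,0],[0,0,0],[0,0,0]]'

```text
time: 4.3
eef_pos: [579.1, -242.2, 119.7]
orientation: [0.0, 0.999, 0.049, 0.0]
force: [0.1, 0.6, 0.1]
gripper_width: 87.6
gripper_force: 0.0
```

```bash
cat >> h.py <<'E'
def rep():
    from scipy.spatial.transform import Rotation as Ro
    s=manip.state(); q=s['orientation']; m=Ro.from_quat(np.r_[q[1:],q[0]]).as_matrix()
    print('t',s['time'],'p',s['eef_pos'].round(1),'yawx',np.degrees(np.arctan2(m[1,0],m[0,0])).round(2),'z',m[:,2].round(3),'w',round(s['gripper_width'],1),'F',s['force'].round(1),'q7',s['joint_pos'][6].round(2)); return s
E
python3 - <<'E'
from h import *
from fit import W
rep()
p=np.load('p2.npy'); t=load('top0')
print(proj(t,W(p,[(110,170,10),(110,-130,10),(-75,-130,10),(-75,170,10)])).round(1))
# image corner refine
g=cv2.cvtColor(t['frame'],cv2.COLOR_BGR2GRAY)
m=((np.ptp(t['frame'].astype(int),axis=2)<18)&(g>75)&(g<125)).astype(np.uint8); m=cv2.morphologyEx(m,cv2.MORPH_OPEN,np.ones((3,3)))
n,l,st,ce=cv2.connectedComponentsWithStats(m); i=l[190,345]; pts=np.argwhere(l==i)[:,::-1]
print(i,st[i],cv2.approxPolyDP(cv2.convexHull(pts.astype(np.int32)),5,True).reshape(-1,2))
E
```

```text
t 4.3 p [ 579.1 -242.2  119.7] yawx 5.62 z [ 0. -0. -1.] w 87.6 F [0.1 0.6 0.1] q7 -1.19
[[257.1 137.3]
 [371.3 155.2]
 [360.4 225.2]
 [244.4 206.7]]
51 [ 245  143  126   83 5375] [[370 156]
 [359 225]
 [245 206]
 [248 185]
 [286 143]]
```

Request:
apply_moves --offset '[[0,0,-0.04],[0,0,-0.035],[0,0,-0.015],[0,0,-0.01],[0,0,0],[0,0,0],[0,0,0],[0,0,0]]' --dr '[[0,0,0],[0,0,0],[0,0,0],[0,0,0],[0,0,0],[0,0,0],[0,0,0],[0,0,0]]'

```text
time: 5.1
eef_pos: [579.8, -242.4, 20.8]
orientation: [0.0, 0.999, 0.049, 0.001]
force: [0.8, 1.0, -0.1]
gripper_width: 87.6
gripper_force: 0.0
```

Request:
apply_moves --offset '[[0,0,0],[0,0,0],[0,0,0],[0,0,0],[0,0,0],[0,0,0],[0,0,0],[0,0,0]]' --dr '[[0,0,0],[0,0,0],[0,0,0],[0,0,0],[0,0,0],[0,0,0],[0,0,0],[0,0,0]]' --hand 0

```text
time: 5.9
eef_pos: [579.0, -242.0, 19.6]
orientation: [-0.0, 0.999, 0.049, -0.0]
force: [-0.3, 0.6, 0.5]
gripper_width: 56.1
gripper_force: 30.0
```

Request:
apply_moves --offset '[[0,0,0.05],[0,0,0.05],[0.0059,0.0183,0],[0.0059,0.0183,0],[0.0059,0.0183,0],[0.0059,0.0183,0],[0.0059,0.0183,0],[0.0059,0.0183,0]]' --dr '[[0,0,1],[0,0,1],[0,0,1],[0,0,1],[0,0,1],[0,0,1],[0,0,1],[0,0,1]]'

```text
time: 6.7
eef_pos: [614.4, -131.8, 119.4]
orientation: [0.0, 0.921, 0.389, -0.0]
force: [-0.1, 0.1, -1.5]
gripper_width: 55.3
gripper_force: 30.0
```

Request:
apply_moves --offset '[[0.0059,0.0183,0],[0.0059,0.0183,0],[0.0059,0.0183,0],[0.0059,0.0183,0],[0.0059,0.0183,0],[0.0059,0.0183,0],[0.0059,0.0183,0],[0,0,0]]' --dr '[[0,0,1],[0,0,1],[0,0,1],[0,0,1],[0,0,1],[0,0,1],[0,0,1],[0,0,0]]'

```text
time: 7.5
eef_pos: [656.1, -0.7, 119.5]
orientation: [-0.001, 0.761, 0.649, 0.001]
force: [-1.0, 0.4, -1.6]
gripper_width: 56.0
gripper_force: 30.0
```

Request:
apply_moves --offset '[[0,0,-0.04],[0,0,-0.025],[0,0,-0.01],[0,0,0],[0,0,0],[0,0,0],[0,0,0],[0,0,0]]' --dr '[[0,0,0],[0,0,0],[0,0,0],[0,0,0],[0,0,0],[0,0,0],[0,0,0],[0,0,0]]'

```text
time: 8.3
eef_pos: [656.3, -4.3, 45.6]
orientation: [0.0, 0.762, 0.647, 0.001]
force: [-0.0, -0.5, -0.8]
gripper_width: 55.7
gripper_force: 30.0
```

```bash
python3 -c "
from h import *
rep()"
```

```text
t 8.3 p [656.3  -4.3  45.6] yawx 80.64 z [ 0.002 -0.    -1.   ] w 55.7 F [-0.  -0.5 -0.8] q7 -0.49
```

Request:
apply_moves --offset '[[0,0,-0.008],[0,0,-0.005],[0,0,-0.002],[0,0,-0.0005],[0,0,0],[0,0,0],[0,0,0],[0,0,0]]' --dr '[[0,0,0],[0,0,0],[0,0,0],[0,0,0],[0,0,0],[0,0,0],[0,0,0],[0,0,0]]'

```text
time: 9.1
eef_pos: [655.2, -4.3, 29.5]
orientation: [-0.0, 0.762, 0.647, -0.001]
force: [-4.7, -0.4, 7.9]
gripper_width: 55.3
gripper_force: 30.0
```

Request:
apply_moves --offset '[[0,0,0],[0,0,0],[0,0,0],[0,0,0],[0,0,0],[0,0,0.03],[0,0,0.04],[0,0,0.04]]' --dr '[[0,0,0],[0,0,0],[0,0,0],[0,0,0],[0,0,0],[0,0,0],[0,0,0],[0,0,0]]' --hand 100

```text
time: 9.9
eef_pos: [655.2, -4.2, 139.8]
orientation: [-0.001, 0.762, 0.647, -0.0]
force: [-0.1, -0.3, -0.1]
gripper_width: 87.9
gripper_force: 0.0
```

```bash
python3 - <<'E'
from h import *
rep()
d=snap('wrist','w4')
E
```

```text
t 9.9 p [655.2  -4.2 139.8] yawx 80.66 z [-0.001  0.    -1.   ] w 87.9 F [-0.1 -0.3 -0.1] q7 -0.45
```

Request:
apply_moves --offset '[[-0.0048,-0.0219,0],[-0.0048,-0.0219,0],[-0.0048,-0.0219,0],[-0.0048,-0.0219,0],[-0.0048,-0.0219,0],[-0.0048,-0.0219,0],[-0.0048,-0.0219,0],[-0.0048,-0.0219,0]]' --dr '[[0,0,-1],[0,0,-1],[0,0,-1],[0,0,-1],[0,0,-1],[0,0,-1],[0,0,-1],[0,0,-1]]'

```text
time: 10.75
eef_pos: [617.1, -180.3, 138.9]
orientation: [0.0, 0.938, 0.346, 0.0]
force: [0.6, -0.6, -0.3]
gripper_width: 87.9
gripper_force: 0.0
```

Request:
apply_moves --offset '[[-0.0048,-0.0219,0],[-0.0048,-0.0219,0],[-0.0048,-0.0219,0],[-0.0048,-0.0219,0],[-0.0048,-0.0219,-0.01],[-0.0048,-0.0219,-0.01],[-0.0048,-0.0219,-0.01],[-0.0048,-0.0219,-0.01]]' --dr '[[0,0,-1],[0,0,-1],[0,0,-1],[0,0,-1],[0,0,-1],[0,0,-1],[0,0,-1],[0,0,-1]]'

```text
time: 11.55
eef_pos: [578.8, -355.4, 98.5]
orientation: [0.0, 1.0, 0.004, 0.0]
force: [-0.0, -0.1, 0.0]
gripper_width: 88.1
gripper_force: 0.0
```

Request:
apply_moves --offset '[[0,0,-0.01],[0,0,-0.03],[0,0,-0.02],[0,0,-0.013],[0,0,-0.007],[0,0,0],[0,0,0],[0,0,0]]' --dr '[[0,0,-0.23],[0,0,0],[0,0,0],[0,0,0],[0,0,0],[0,0,0],[0,0,0],[0,0,0]]'

```text
time: 12.35
eef_pos: [579.6, -354.9, 19.9]
orientation: [0.0, 1.0, -0.004, 0.001]
force: [0.4, 0.4, -0.3]
gripper_width: 87.7
gripper_force: 0.0
```

Request:
apply_moves --offset '[[0,0,0],[0,0,0],[0,0,0],[0,0,0],[0,0,0],[0,0,0],[0,0,0],[0,0,0]]' --dr '[[0,0,0],[0,0,0],[0,0,0],[0,0,0],[0,0,0],[0,0,0],[0,0,0],[0,0,0]]' --hand 0

```text
time: 13.15
eef_pos: [579.0, -354.6, 19.2]
orientation: [-0.0, 1.0, -0.004, -0.0]
force: [-0.8, 0.3, 1.4]
gripper_width: 55.8
gripper_force: 29.9
```

```bash
python3 -c "
from h import *
rep()"
```

```text
t 13.15 p [ 579.  -354.6   19.2] yawx -0.5 z [-0.  0. -1.] w 55.8 F [-0.8  0.3  1.4] q7 -1.12
```

Request:
apply_moves --offset '[[0,0,0.05],[0,0,0.05],[0.0055,0.025,0],[0.0055,0.025,0],[0.0055,0.025,0],[0.0055,0.025,0],[0.0055,0.025,0],[0.0055,0.025,0]]' --dr '[[0,0,1],[0,0,1],[0,0,1],[0,0,1],[0,0,1],[0,0,1],[0,0,1],[0,0,1]]'

```text
time: 13.95
eef_pos: [611.8, -203.8, 118.8]
orientation: [-0.0, 0.941, 0.34, -0.0]
force: [0.7, -0.1, -1.6]
gripper_width: 55.5
gripper_force: 29.9
```

Request:
apply_moves --offset '[[0.0055,0.025,0],[0.0055,0.025,0],[0.0055,0.025,0],[0.0055,0.025,0],[0.0055,0.025,0],[0.0055,0.025,0],[0.0055,0.025,0],[0.0055,0.025,0]]' --dr '[[0,0,1],[0,0,1],[0,0,1],[0,0,1],[0,0,1],[0,0,1],[0,0,1],[0,0,1]]'

```text
time: 14.75
eef_pos: [655.9, -3.9, 118.8]
orientation: [-0.0, 0.768, 0.641, -0.0]
force: [0.4, -1.0, -2.0]
gripper_width: 55.8
gripper_force: 29.9
```

Request:
apply_moves --offset '[[0,0,0],[0,0,-0.04],[0,0,-0.02],[0,0,-0.008],[0,0,0],[0,0,0],[0,0,0],[0,0,0]]' --dr '[[0,0,0.26],[0,0,0],[0,0,0],[0,0,0],[0,0,0],[0,0,0],[0,0,0],[0,0,0]]'

```text
time: 15.55
eef_pos: [656.8, -4.7, 52.3]
orientation: [0.001, 0.762, 0.648, 0.001]
force: [-0.2, 0.4, -1.6]
gripper_width: 55.8
gripper_force: 29.9
```

```bash
python3 -c "
from h import *
rep()"
```

```text
t 15.55 p [656.8  -4.7  52.3] yawx 80.79 z [ 0.002  0.    -1.   ] w 55.8 F [-0.2  0.4 -1.6] q7 -0.49
```

Request:
apply_moves --offset '[[-0.001,0,-0.005],[0,0,-0.003],[0,0,-0.002],[0,0,-0.0005],[0,0,0],[0,0,0],[0,0,0],[0,0,0]]' --dr '[[0,0,0],[0,0,0],[0,0,0],[0,0,0],[0,0,0],[0,0,0],[0,0,0],[0,0,0]]'

```text
time: 16.35
eef_pos: [654.6, -4.7, 41.1]
orientation: [-0.0, 0.762, 0.648, -0.0]
force: [-3.5, -0.2, 5.9]
gripper_width: 55.9
gripper_force: 29.9
```

Request:
apply_moves --offset '[[0,0,0],[0,0,0],[0,0,0],[0,0,0],[0,0,0],[0,0,0.03],[0,0,0.05],[0,0,0.05]]' --dr '[[0,0,0],[0,0,0],[0,0,0],[0,0,0],[0,0,0],[0,0,0],[0,0,0],[0,0,0]]' --hand 100

```text
time: 17.15
eef_pos: [654.2, -4.6, 171.3]
orientation: [-0.001, 0.761, 0.648, -0.001]
force: [1.6, -0.8, 0.5]
gripper_width: 87.8
gripper_force: 0.0
```

Request:
apply_moves --offset '[[-0.0304,0.0313,0.01],[-0.0304,0.0313,0.01],[-0.0304,0.0313,0.01],[-0.0304,0.0313,0.01],[-0.0304,0.0313,0.01],[-0.0304,0.0313,0.01],[-0.0304,0.0313,0.01],[-0.0304,0.0313,0]]' --dr '[[0,0,-1],[0,0,-1],[0,0,-1],[0,0,-1],[0,0,-1],[0,0,-1],[0,0,-1],[0,0,-1]]'

```text
time: 17.95
eef_pos: [411.0, 247.3, 242.1]
orientation: [-0.0, 0.938, 0.347, 0.002]
force: [1.3, 1.4, -0.1]
gripper_width: 87.8
gripper_force: 0.0
```

Request:
apply_moves --offset '[[0,0,0],[0,0,0],[0,0,0],[0,0,0],[0,0,0],[0,0,0],[0,0,0],[0,0,0]]' --dr '[[0,0,-1],[0,0,-1],[0,0,-1],[0,0,-1],[0,0,-1],[0,0,-1],[0,0,-1],[0,0,-0.5]]'

```text
time: 18.75
eef_pos: [411.7, 245.7, 240.7]
orientation: [0.0, 1.0, 0.027, 0.0]
force: [-0.4, -0.5, -0.4]
gripper_width: 87.5
gripper_force: 0.0
```

```bash
python3 - <<'E'
from h import *
rep()
d=snap('wrist','w5'); cv2.imwrite('pics/w5v.png',cv2.resize(d['frame'][100:400,120:520],(800,600),interpolation=3))
E
```

```text
t 18.75 p [411.7 245.7 240.7] yawx 3.14 z [ 0. -0. -1.] w 87.5 F [-0.4 -0.5 -0.4] q7 -2.26
```

View pics/w5v.png

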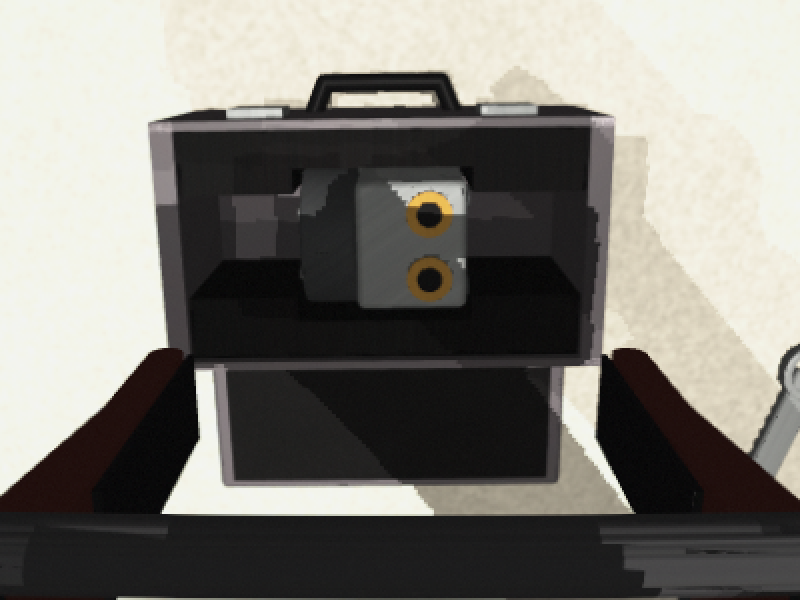

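The close view shows the pump's block top spanning (358,181) to (467,307) in the crop. The cap is on the left (+y) down to x=300, and the ports are at (430,214) and (430,279).

```bash
python3 - <<'E'
from h import *
d=load('w5'); c=lambda L:np.array(L,float)/2+[120,100]
np.set_printoptions(suppress=True,precision=1)
b=at(d,c([(358,181),(467,181),(466,306),(359,307)]),78)[:,:2]; print(b,[np.linalg.norm(b[i]-b[i-1]) for i in range(4)],b.mean(0))
for e in (b[0]-b[1],b[3]-b[2]): print(90-np.degrees(np.arctan2(e[1],e[0])))
print('ports',at(d,c([(430,214),(430,279)]),78)[:,:2],'cap left',at(d,c([(300,240)]),72)[:,:2])
r=at(d,c([(149,122),(613,116),(603,366)]),76)[:,:2]; print('rim',r,[np.linalg.norm(r[i+1]-r[i]) for i in range(2)],(r[0]+r[2])/2)
E
```

```text
[[436.1 261.5]
 [438.4 219.7]
 [388.2 216.2]
 [385.5 258.9]] [np.float64(50.699716770208205), np.float64(41.908932926209474), np.float64(50.30090677361783), np.float64(42.864365051250644)] [412.1 239.1]
-3.1787030134517806
-3.7179046748546654
ports [[424.8 233. ]
 [398.6 231.3]] cap left [[410.3 283.9]]
rim [[454.2 342.4]
 [466.2 165.8]
 [364.8 157.3]] [np.float64(176.9999469697846), np.float64(101.70148297103432)] [409.5 249.8]
```

Request:
apply_moves --offset '[[-0.0005,0.0042,-0.03],[0,0,-0.05],[0,0,-0.04],[0,0,0],[0,0,0],[0,0,0],[0,0,0],[0,0,0]]' --dr '[[0,0,0.06],[0,0,0],[0,0,0],[0,0,0],[0,0,0],[0,0,0],[0,0,0],[0,0,0]]'

```text
time: 19.6
eef_pos: [412.2, 250.5, 122.2]
orientation: [-0.001, 1.0, 0.031, 0.001]
force: [0.0, 0.0, -0.5]
gripper_width: 87.6
gripper_force: 0.0
```

```bash
python3 -c "
from h import *
rep()"
```

```text
t 19.6 p [412.2 250.5 122.2] yawx 3.6 z [ 0.003  0.002 -1.   ] w 87.6 F [ 0.   0.  -0.5] q7 -2.35
```

Request:
apply_moves --offset '[[0,0,-0.025],[0,0,-0.02],[0,0,-0.015],[0,0,-0.01],[0,0,0],[0,0,0],[0,0,0],[0,0,0]]' --dr '[[0,0,0],[0,0,0],[0,0,0],[0,0,0],[0,0,0],[0,0,0],[0,0,0],[0,0,0]]'

```text
time: 20.4
eef_pos: [411.8, 250.3, 51.3]
orientation: [-0.0, 1.0, 0.031, 0.001]
force: [-0.5, -0.3, 0.6]
gripper_width: 87.9
gripper_force: 0.0
```

Request:
apply_moves --offset '[[0,0,0],[0,0,0],[0,0,0],[0,0,0],[0,0,0],[0,0,0],[0,0,0],[0,0,0]]' --dr '[[0,0,0],[0,0,0],[0,0,0],[0,0,0],[0,0,0],[0,0,0],[0,0,0],[0,0,0]]' --hand 0

```text
time: 21.2
eef_pos: [411.5, 250.3, 50.8]
orientation: [-0.0, 1.0, 0.032, 0.0]
force: [0.2, 1.7, 2.5]
gripper_width: 66.0
gripper_force: 30.0
```

```bash
python3 -c "
from h import *
rep()"
```

```text
t 21.2 p [411.5 250.3  50.8] yawx 3.61 z [ 0.     0.001 -1.   ] w 66.0 F [0.2 1.7 2.5] q7 -2.42
```

Request:
apply_moves --offset '[[0,0,0.01],[0,0,0.03],[0,0,0.04],[0,0,0.04],[0.0136,-0.02,0],[0.0136,-0.02,0],[0.0136,-0.02,0],[0.0136,-0.02,0]]' --dr '[[0,0,0],[0,0,0],[0,0,0],[0,0,0],[0,0,-0.32],[0,0,-0.32],[0,0,-0.32],[0,0,-0.32]]'

```text
time: 22.0
eef_pos: [464.8, 168.0, 170.3]
orientation: [0.001, 1.0, -0.025, -0.001]
force: [-0.5, 0.1, -6.4]
gripper_width: 65.7
gripper_force: 30.0
```

Request:
apply_moves --offset '[[0.0136,-0.02,0],[0.0136,-0.02,0],[0.0136,-0.02,0],[0.0136,-0.02,0],[0,0,-0.04],[0,0,-0.035],[0,0,-0.025],[0,0,-0.01]]' --dr '[[0,0,-0.32],[0,0,-0.32],[0,0,-0.32],[0,0,-0.32],[0,0,0],[0,0,0],[0,0,0],[0,0,0]]'

```text
time: 22.8
eef_pos: [518.4, 88.8, 58.0]
orientation: [0.001, 0.997, -0.081, -0.002]
force: [-0.0, 0.4, -4.5]
gripper_width: 65.9
gripper_force: 30.0
```

Request:
apply_moves --offset '[[0,0,-0.005],[0,0,-0.005],[0,0,-0.005],[0,0,0],[0,0,0],[0,0,0],[0,0,0],[0,0,0]]' --dr '[[0,0,0],[0,0,0],[0,0,0],[0,0,0],[0,0,0],[0,0,0],[0,0,0],[0,0,0]]'

```text
time: 23.6
eef_pos: [520.2, 90.0, 45.8]
orientation: [-0.0, 0.997, -0.08, 0.0]
force: [0.2, -0.3, -5.1]
gripper_width: 65.9
gripper_force: 30.0
```

```bash
python3 -c "
from h import *
rep()"
```

```text
t 23.6 p [520.2  90.   45.8] yawx -9.2 z [ 0.  0. -1.] w 65.9 F [ 0.2 -0.3 -5.1] q7 -2.18
```

Request:
apply_moves --offset '[[0,0,-0.003],[0,0,-0.002],[0,0,-0.0005],[0,0,0],[0,0,0],[0,0,0],[0,0,0],[0,0,0]]' --dr '[[0,0,0],[0,0,0],[0,0,0],[0,0,0],[0,0,0],[0,0,0],[0,0,0],[0,0,0]]'

```text
time: 24.4
eef_pos: [520.2, 90.0, 40.8]
orientation: [0.0, 0.997, -0.08, 0.0]
force: [-2.3, -0.5, 5.5]
gripper_width: 65.9
gripper_force: 30.0
```

Request:
apply_moves --offset '[[0,0,0],[0,0,0],[0,0,0],[0,0,0],[0,0,0],[0,0,0.03],[0,0,0.05],[0,0,0.03]]' --dr '[[0,0,0],[0,0,0],[0,0,0],[0,0,0],[0,0,0],[0,0,0],[0,0,0],[0,0,0]]' --hand 100

```text
time: 25.2
eef_pos: [520.9, 90.3, 152.8]
orientation: [-0.0, 0.997, -0.08, 0.001]
force: [0.9, 1.0, -0.1]
gripper_width: 87.8
gripper_force: 0.0
```

Request:
apply_moves --offset '[[-0.001,-0.006,0],[0,0,0],[0,0,0],[0,0,0],[0,0,0],[0,0,0],[0,0,0],[0,0,0]]' --dr '[[0,0,1],[0,0,1],[0,0,1],[0,0,1],[0,0,1],[0,0,1],[0,0,1],[0,0,1]]'

```text
time: 26.0
eef_pos: [519.0, 83.9, 150.0]
orientation: [0.0, 0.964, 0.267, -0.0]
force: [-0.6, 0.3, -0.1]
gripper_width: 87.9
gripper_force: 0.0
```

Request:
apply_moves --offset '[[0,0,0],[0,0,0],[0,0,0],[0,0,0],[0,0,0],[0,0,0],[0,0,0],[0,0,0]]' --dr '[[0,0,1],[0,0,1],[0,0,1],[0,0,1],[0,0,1],[0,0,1],[0,0,1],[0,0,1]]'

```text
time: 26.8
eef_pos: [519.0, 83.9, 150.0]
orientation: [-0.0, 0.814, 0.581, -0.0]
force: [0.1, -0.5, 1.3]
gripper_width: 87.7
gripper_force: 0.0
```

Request:
apply_moves --offset '[[0,0,0],[0,0,0],[0,0,0],[0,0,0],[0,0,0],[0,0,0],[0,0,0],[0,0,0]]' --dr '[[0,0,1],[0,0,1],[0,0,0],[0,0,0],[0,0,0],[0,0,0],[0,0,0],[0,0,0]]'

```text
time: 27.6
eef_pos: [519.1, 84.0, 150.1]
orientation: [0.0, 0.762, 0.648, 0.0]
force: [-0.3, -0.9, 0.9]
gripper_width: 87.8
gripper_force: 0.0
```

```bash
python3 - <<'E'
from h import *
rep()
d=snap('top','t6'); w=snap('wrist','w6')
cv2.imwrite('pics/v6.png',np.vstack([cv2.resize(d['frame'][120:300,200:400],(333,300),interpolation=3)]))
o=np.zeros((600,800,3),np.uint8); o[:300,:333]=cv2.resize(d['frame'][120:300,200:400],(333,300),interpolation=3); o[:480,340:]=w['frame'][:,90:550]; cv2.imwrite('pics/v6.png',o)
E
```

```text
t 27.6 p [519.1  84.  150.1] yawx 80.79 z [ 0. -0. -1.] w 87.8 F [-0.3 -0.9  0.9] q7 -0.7
```

View pics/v6.png

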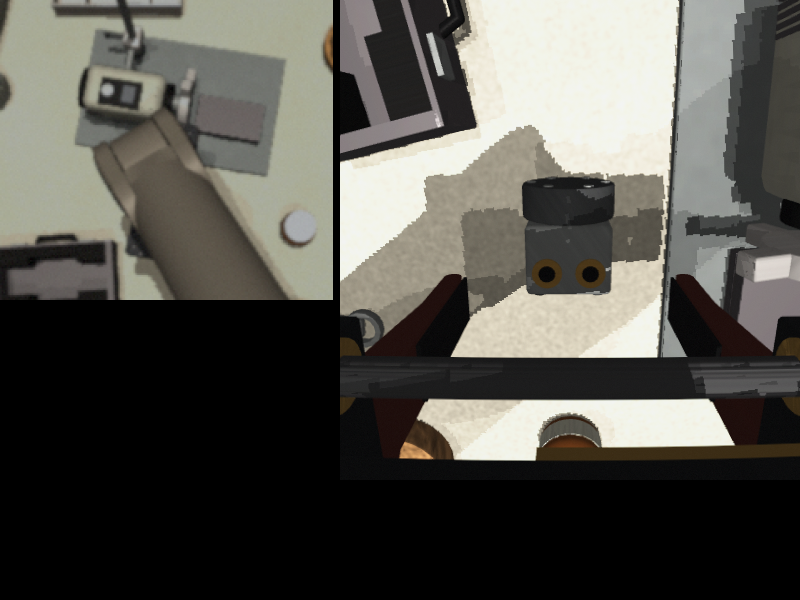

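The pump stands upright between the open fingers, with ports at frame px (296,274) and (340,274). The plates lie flat in front of the rotor.

```bash
python3 - <<'E'
from h import *
np.set_printoptions(suppress=True,precision=1)
d=load('w6'); q=at(d,[(296,274),(340,274)],68)[:,:2]; e=q[1]-q[0]
print(q,q.mean(0),np.linalg.norm(e),np.degrees(np.arctan2(e[1],e[0])))
c=at(d,[(275,293),(361,293)],68)[:,:2]; print('rear edge',c,c.mean(0)); 
a=np.radians(-9.2); R=np.array([[np.cos(a),-np.sin(a)],[np.sin(a),np.cos(a)]])
print('rear expected',R@[0,-33]+[520.2,90],'ports',R@[0,-18]+[520.2,90])
E
```

```text
[[503.4  73.1]
 [529.5  68.9]] [516.4  71. ] 26.398889357469244 -9.200095388041449
rear edge [[488.6  63.1]
 [540.3  54.7]] [514.5  58.9]
rear expected [514.9  57.4] ports [517.3  72.2]
```

Request:
apply_moves --offset '[[0,0,-0.04],[0,0,-0.035],[0,0,-0.02],[0,0,-0.01],[0,0,0],[0,0,0],[0,0,0],[0,0,0]]' --dr '[[0,0,0],[0,0,0],[0,0,0],[0,0,0],[0,0,0],[0,0,0],[0,0,0],[0,0,0]]'

```text
time: 28.5
eef_pos: [519.9, 84.0, 46.2]
orientation: [0.001, 0.762, 0.648, 0.001]
force: [0.1, 0.4, 0.1]
gripper_width: 88.0
gripper_force: 0.0
```

Request:
apply_moves --offset '[[0,0,0],[0,0,0],[0,0,0],[0,0,0],[0,0,0],[0,0,0],[0,0,0],[0,0,0]]' --dr '[[0,0,0],[0,0,0],[0,0,0],[0,0,0],[0,0,0],[0,0,0],[0,0,0],[0,0,0]]' --hand 0

```text
time: 29.3
eef_pos: [519.1, 84.0, 45.1]
orientation: [0.0, 0.762, 0.648, -0.0]
force: [1.2, 0.6, 0.1]
gripper_width: 51.9
gripper_force: 30.0
```

```bash
python3 -c "
from h import *
rep()"
```

```text
t 29.3 p [519.1  84.   45.1] yawx 80.81 z [-0. -0. -1.] w 51.9 F [1.2 0.6 0.1] q7 -0.81
```

Request:
apply_moves --offset '[[0,0,0.01],[0,0,0.05],[0,-0.03,0.05],[0,-0.03,0],[0,-0.029,0],[0.027,0,0],[0.028,0,0],[0.027,0,0]]' --dr '[[0,0,0],[0,0,0],[0,0,0],[0,0,0],[0,0,0],[0,0,0],[0,0,0],[0,0,0]]'

```text
time: 30.1
eef_pos: [601.2, -1.5, 148.0]
orientation: [-0.0, 0.762, 0.648, -0.001]
force: [1.3, 0.1, -5.0]
gripper_width: 51.8
gripper_force: 30.0
```

Request:
apply_moves --offset '[[0.027,0,0],[0.0273,0,0],[0,0,-0.02],[0,0,-0.02],[0,0,-0.01],[0,0,0],[0,0,0],[0,0,0]]' --dr '[[0,0,0],[0,0,0],[0,0,0],[0,0,0],[0,0,0],[0,0,0],[0,0,0],[0,0,0]]'

```text
time: 30.9
eef_pos: [656.0, -0.7, 99.2]
orientation: [0.001, 0.762, 0.648, 0.001]
force: [-0.3, 0.2, -4.9]
gripper_width: 52.3
gripper_force: 30.0
```

```bash
python3 -c "
from h import *
rep()"
```

```text
t 30.9 p [656.   -0.7  99.2] yawx 80.8 z [ 0.002  0.    -1.   ] w 52.3 F [-0.3  0.2 -4.9] q7 -0.55
```

Request:
apply_moves --offset '[[0,0,-0.008],[0,0,-0.005],[0,0,0],[0.0008,0.005,0],[0.0005,0.003,0],[0,0,0],[0,0,0],[0,0,0]]' --dr '[[0,0,0],[0,0,0],[0,0,0],[0,0,0],[0,0,0],[0,0,0],[0,0,0],[0,0,0]]'

```text
time: 31.7
eef_pos: [656.7, 7.1, 85.1]
orientation: [0.0, 0.762, 0.648, 0.0]
force: [-0.8, 0.5, -4.6]
gripper_width: 51.9
gripper_force: 30.0
```

```bash
python3 - <<'E'
from h import *
from fit import W
rep()
p=np.load('p2.npy')
w=snap('wrist','w7'); s=snap('side','s7')
fr=w['frame'].copy()
s0=w['state']['eef_pos']
q=proj(w,W(p,[(-28,0,p[3]),(28,0,p[3]),(0,0,p[3]+36),(-8,0,p[3]+36),(8,0,p[3]+36)])); print(q)
c=q[2]; print(c)
x0=int(max(0,min(640-300,c[0]-150)));y0=int(max(0,min(480-225,c[1]-112)))
A=cv2.resize(w['frame'][y0:y0+225,x0:x0+300],(800,600),interpolation=3); cv2.imwrite('pics/v7.png',A); print(x0,y0)
E
```

```text
t 31.7 p [656.7   7.1  85.1] yawx 80.79 z [ 0. -0. -1.] w 51.9 F [-0.8  0.5 -4.6] q7 -0.57
[[247.65903047 194.3251044 ]
 [394.13347691 193.70292242]
 [321.7822542  213.00034413]
 [294.6617872  213.12204743]
 [348.89833687 212.89109092]]
[321.7822542  213.00034413]
171 101
```

View pics/v7.png

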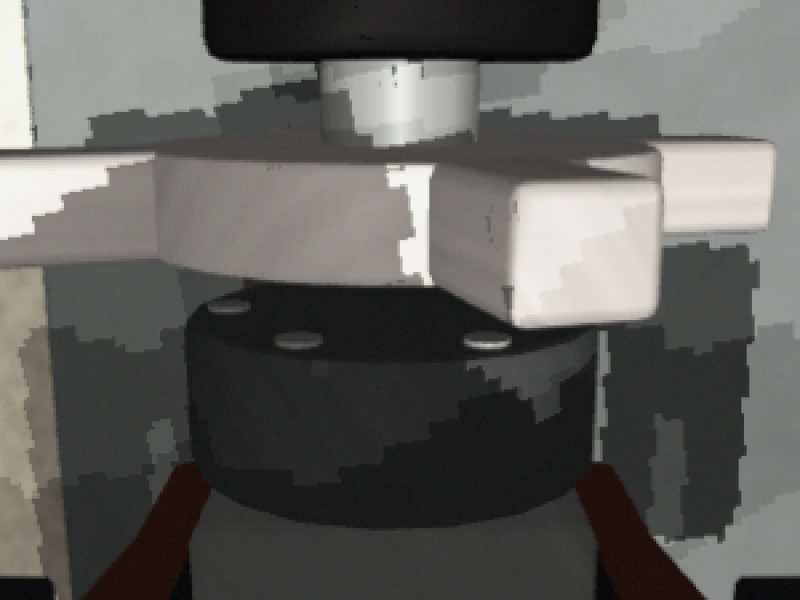

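The wrist view from behind shows the rotor's front edge at crop row 286 and the cap face's top edge at row 360. The cap centre is at x≈393 and the shaft centre at 400. I'll compute the gap from these.

```bash
python3 - <<'E'
from h import *
p=np.load('p2.npy'); w=load('w7'); s=w['state']['eef_pos']
c=lambda x,y:(171+x/2.667,101+y/2.667)
def loc(P):
    d=P[:2]-p[:2]; C,S=np.cos(p[2]),np.sin(p[2]); return np.array([C*d[0]+S*d[1],-S*d[0]+C*d[1]])
print('rotor',loc(at(w,[c(402,286)],p[3]+36)[0]),'cap',loc(at(w,[c(393,360)],s[2]-45.1+69.5)[0]),'tcp',loc(s))
print('lug tip top face z? front corners',loc(at(w,[c(513,318)],p[3]+57)[0]))
print('side check rotor ctr px',proj(load('side0'),[(p[0],p[1],p[3])]))
E
```

```text
rotor [-0.01214723  1.42811084] cap [-1.04001752 -8.08988312] tcp [ -0.7859891  -46.88973682]
lug tip top face z? front corners [9.91106557 2.49658549]
side check rotor ctr px [[259.08471644 250.02913987]]
```

Request:
apply_moves --offset '[[0.0007,0.002,0],[0.0006,0.0018,0],[0,0,0],[0,0,-0.001],[0,0,-0.0008],[0,0,-0.0004],[0,0,0],[0,0,0]]' --dr '[[0,0,0],[0,0,0],[0,0,0],[0,0,0],[0,0,0],[0,0,0],[0,0,0],[0,0,0]]'

```text
time: 32.6
eef_pos: [658.0, 11.0, 83.2]
orientation: [0.0, 0.762, 0.648, 0.0]
force: [-0.5, 0.1, 0.4]
gripper_width: 51.7
gripper_force: 30.0
```

```bash
python3 -c "
from h import *
rep()"
```

```text
t 32.6 p [658.   11.   83.2] yawx 80.8 z [ 0. -0. -1.] w 51.7 F [-0.5  0.1  0.4] q7 -0.57
```

The pump's weight went onto the stack at TCP z 83.2, as expected for 28 mm. I'll release and rise.

Request:
apply_moves --offset '[[0,0,0],[0,0,0],[0,0,0],[0,0,0],[0,0,0],[0,0,0.03],[0,0,0.05],[0,0,0.05]]' --dr '[[0,0,0],[0,0,0],[0,0,0],[0,0,0],[0,0,0],[0,0,0],[0,0,0],[0,0,0]]' --hand 100

```text
time: 33.4
eef_pos: [657.3, 11.0, 213.5]
orientation: [-0.001, 0.761, 0.648, -0.001]
force: [-0.2, -0.3, 0.7]
gripper_width: 88.1
gripper_force: 0.0
```

```bash
python3 - <<'E'
from h import *
rep()
p=np.load('p2.npy'); w=snap('wrist','w8'); s=w['state']['eef_pos']
# edges down the image near the cap / rotor gap: intensity profile averaged over central columns
def loc(P):
    d=P[:2]-p[:2]; C,S=np.cos(p[2]),np.sin(p[2]); return np.array([C*d[0]+S*d[1],-S*d[0]+C*d[1]])
from fit import W
q=proj(w,W(p,[(-6,1.4,p[3]+36),(-6,-5,107.5),(-6,-27,107.5),(0,-56,106)])); print(q)
g=cv2.cvtColor(w['frame'],cv2.COLOR_BGR2GRAY).astype(int)
x=int(q[0,0]); 
for y in range(int(q[0,1])-12,min(480,int(q[2,1])+6)): print(y,int(g[y,x-4:x+5].mean()),end=' | ')
E
```

```text
t 33.4 p [657.3  11.  213.5] yawx 80.81 z [-0.002  0.    -1.   ] w 88.1 F [-0.2 -0.3  0.7] q7 -0.5
[[310.37632719 174.35299333]
 [310.66259845 183.59025548]
 [310.96246337 218.02603035]
 [320.46738529 260.43239098]]
162 136 | 163 137 | 164 134 | 165 130 | 166 126 | 167 113 | 168 106 | 169 105 | 170 105 | 171 105 | 172 105 | 173 103 | 174 87 | 175 47 | 176 24 | 177 21 | 178 22 | 179 22 | 180 22 | 181 22 | 182 22 | 183 29 | 184 34 | 185 35 | 186 36 | 187 35 | 188 35 | 189 35 | 190 35 | 191 35 | 192 35 | 193 35 | 194 34 | 195 35 | 196 35 | 197 35 | 198 35 | 199 35 | 200 35 | 201 35 | 202 35 | 203 35 | 204 36 | 205 35 | 206 35 | 207 35 | 208 34 | 209 35 | 210 35 | 211 35 | 212 34 | 213 35 | 214 35 | 215 34 | 216 39 | 217 53 | 218 67 | 219 74 | 220 78 | 221 82 | 222 82 | 223 80 |
```

The edge profile puts the gap at about 5.5–6 mm, as wanted. Now I'll close the hand and go beside the top lug.

Request:
apply_moves --offset '[[0.0124,0.0111,0],[0.0124,0.0111,0],[0.0124,0.0111,0],[0.0132,0.0112,0],[0,0,0],[0,0,0],[0,0,0],[0,0,0]]' --dr '[[0,0,0],[0,0,0],[0,0,0],[0,0,0],[0,0,0],[0,0,0],[0,0,0],[0,0,0]]' --hand 0

```text
time: 34.25
eef_pos: [708.0, 54.5, 212.8]
orientation: [0.0, 0.762, 0.648, -0.0]
force: [1.1, -0.1, 0.4]
gripper_width: 27.4
gripper_force: 0.0
```

```bash
python3 - <<'E'
from h import *
from fit import W
s=rep(); p=np.load('p2.npy'); d=s['eef_pos']-np.array([p[0],p[1],0]); C,S=np.cos(p[2]),np.sin(p[2])
print('stand',C*d[0]+S*d[1],-S*d[0]+C*d[1])
E
```

```text
t 34.25 p [708.   54.5 212.8] yawx 80.74 z [-0.    -0.001 -1.   ] w 27.4 F [ 1.1 -0.1  0.4] q7 -0.56
stand 42.48230712633798 7.928646168871567
```

Request:
apply_moves --offset '[[0,0,0],[0,0,0],[0,0,0],[0,0,0],[0,0,-0.03],[0,0,-0.025],[0,0,-0.018],[0,0,0]]' --dr '[[0,0,0],[0,0,0],[0,0,0],[0,0,0],[0,0,0],[0,0,0],[0,0,0],[0,0,0]]'

```text
time: 35.05
eef_pos: [706.6, 55.1, 136.7]
orientation: [-0.001, 0.761, 0.648, -0.002]
force: [0.8, 0.2, 0.4]
gripper_width: 0.4
gripper_force: 0.0
```

```bash
python3 - <<'E'
from h import *
rep()
E
```

```text
t 35.05 p [706.6  55.1 136.7] yawx 80.81 z [-0.005 -0.001 -1.   ] w 0.4 F [0.8 0.2 0.4] q7 -0.59
```

Request:
apply_moves --offset '[[0,0,0],[-0.0197,0.0032,0],[-0.0395,0.0064,0],[-0.0395,0.0064,0.02],[-0.0296,0.0048,0.04],[0,0,0.04],[0,0,0.03],[0,0,0]]' --dr '[[0,0,0],[0,0,0],[0,0,0],[0,0,0],[0,0,0],[0,0,0],[0,0,0],[0,0,0]]'

```text
time: 35.85
eef_pos: [583.0, 77.8, 276.8]
orientation: [0.003, 0.761, 0.648, 0.005]
force: [0.7, 0.8, -0.4]
gripper_width: 0.5
gripper_force: 0.0
```

```bash
python3 - <<'E'
from h import *
rep(); ds=[snap('wrist',f'w9{k}')['frame'].astype(int) for k in range(5)]
for k in range(4): print(np.abs(ds[k+1]-ds[k]).max(2).__gt__(40).sum())
E
```

```text
t 35.85 p [583.   77.8 276.8] yawx 80.82 z [ 0.012  0.001 -1.   ] w 0.5 F [ 0.7  0.8 -0.4] q7 -0.59
18106
17647
13038
8653
```

Request:
apply_moves --offset '[[0,0,0],[0,0,0],[0,0,0],[0,0,0],[0,0,0],[0,0,0],[0,0,0],[0,0,0]]' --dr '[[0,0,0],[0,0,0],[0,0,0],[0,0,0],[0,0,0],[0,0,0],[0,0,0],[0,0,0]]'

```text
time: 36.9
eef_pos: [580.1, 76.3, 269.8]
orientation: [0.0, 0.762, 0.648, 0.0]
force: [-0.9, -0.8, 0.0]
gripper_width: -0.0
gripper_force: 0.0
```

```bash
python3 - <<'E'
from h import *
from fit import W
rep(); p=np.load('p2.npy')
ds=[snap('wrist',f'wa{k}') for k in range(6)]
q=proj(ds[0],W(p,[(0,7,p[3]+50),(0,-40,106)])); print(q)
for k in range(5):
    m=np.abs(ds[k+1]['frame'].astype(int)-ds[k]['frame']).max(2)>40; ys,xs=np.where(m); print(m.sum(),np.median(xs) if len(xs) else '',np.median(ys) if len(ys) else '')
ss=[snap('side',f'sa{k}')['frame'].astype(int) for k in range(3)]
for k in range(2):
    m=np.abs(ss[k+1]-ss[k]).max(2)>30; ys,xs=np.where(m); print('side',m.sum(),np.median(xs),np.median(ys))
E
```

```text
t 36.9 p [580.1  76.3 269.8] yawx 80.8 z [ 0. -0. -1.] w -0.0 F [-0.9 -0.8  0. ] q7 -0.59
[[436.49883877 231.60182748]
 [424.87286617 280.47802055]]
651 454.0 219.0
805 453.0 219.0
1295 455.0 223.0
1391 442.0 224.0
1171 431.0 224.0
side 184 243.0 241.0
side 170 246.0 239.0
```

Request:
apply_moves --offset '[[0,0,0],[0,0,0],[0,0,0],[0,0,0],[0,0,0],[0,0,0],[0,0,0],[0,0,0]]' --dr '[[0,0,0],[0,0,0],[0,0,0],[0,0,0],[0,0,0],[0,0,0],[0,0,0],[0,0,0]]'

```text
time: 38.15
eef_pos: [580.1, 76.3, 269.8]
orientation: [0.0, 0.762, 0.648, 0.0]
force: [-0.1, -0.5, 0.6]
gripper_width: 0.5
gripper_force: 0.0
```

```bash
python3 - <<'E'
from h import *
from fit import W
p=np.load('p2.npy'); F=[]
for k in range(16): F.append(manip.get_image('wrist')['frame'].astype(int)[120:300,340:560])
print([int((np.abs(f-F[0]).max(2)>40).sum()) for f in F])
d=snap('wrist','wb')
q=proj(d,W(p,[(-10,1.2,p[3]+34.6),(-10,-4.6,106)])); print(q)
g=cv2.cvtColor(d['frame'],cv2.COLOR_BGR2GRAY).astype(int); x=int(q[0,0])
print([(y,int(g[y,x-3:x+4].mean())) for y in range(int(q[0,1])-4,int(q[1,1])+5)])
t0=load('t6')['frame']; t=snap('top','tb')['frame']
for n,c in dict(flask=(414,148),beaker=(170,217),jar=(379,257),bottle=(190,175)).items():
    x,y=c; a=load('top0')['frame'][y-18:y+18,x-18:x+18].astype(int); b=t[y-18:y+18,x-18:x+18].astype(int); print(n,np.abs(a-b).mean().round(1))
print(manip.state()['time'])
E
```

```text
[0, 890, 1510, 1758, 1732, 1726, 1611, 1394, 1238, 1191, 764, 133, 461, 1064, 1478, 1718]
[[417.76744609 234.02119696]
 [415.49647455 239.10659012]]
[(230, 108), (231, 108), (232, 109), (233, 107), (234, 100), (235, 97), (236, 121), (237, 118), (238, 115), (239, 120), (240, 109), (241, 74), (242, 66), (243, 66)]
flask 6.0
beaker 7.3
jar 21.1
bottle 7.0
39.05
```

The rotor coasts at about 2.8 rad/s and has gone well past a full turn. The pump hasn't been touched since I let it go, so I'm handing in.

```bash
python3 -c "
from cell import manip
print(manip.job_done())"
```

```text
the job is handed in; nothing more can be done
None
```

The job is handed in (it returned no verdict): the pump stands released on the 12 and 16 mm plates (28 mm stack for a measured drive height of about 77.5 mm) with an air gap of about 5.5 mm, and the rotor was coasting freely at about 2.8 rad/s, past a full turn by my estimate.

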